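Set the flow unit's knob to its index mark and lock it

ROBOT

A 7-joint arm with a two-finger parallel gripper is mounted at the origin on a cart in front of the work surface, level with it; the furniture and walls round the work are solid. World frame = base frame: x ahead of the robot, y to its left, z up, the work surface at z = 0. Lengths are in m, angles in rad, forces in N, time in s.
With the tool pointing down it reaches from about 0.4 to 0.875 m from the base axis. Payload 19.3 kg.
Tool frame: the origin (TCP) lies at the very end of the fingers, on their centre line; the grasp point (between the pads) lies bot.grasp_offset behind it (bot.grasp_offset is the distance from the TCP to the grasp point, in m); z points along the fingers, y is the direction in which the jaws open and shut (so a half turn about z gives the same grasp; the last joint's range is limited). The gripper opens to 85 mm and grips with 20 to 120 N. Pads are 22 mm wide; open, the fingers measure 114 mm over their backs; the gripper's body (76 mm by 85 mm) begins 54 mm behind the grasp point. The pads swing forward as they close: fully open they stand 13 mm farther back than shut.
Start: joints at [1.118, 0.521, -0.036, 1.599, 0.021, 1.021, -0.113], TCP at [0.233, -0.58, 0.231] pointing down, gripper open.
Joint ranges: [-2.91, 2.91], [-0.3, 2.13], [-1.5, 1.42], [0.17, 2.43], [-1.26, 4.41], [0.16, 1.93], [-2.52, 2.52]. Speed limits (rad/s): [1.89, 1.89, 2.39, 2.39, 3.01, 3.01, 3.01].

INTERFACE

Orientations are given as [roll, pitch, yaw] about the fixed x, y, z axes, in that order (R = Rz(yaw) Ry(pitch) Rx(roll)).
In Python, from workcell import bot gives the robot as it stands. The module is installed in compiled form; this text tells all that it offers.
- The arm moves only by the shell command python3 -m handwheel 'ROWS' [OPENING] [FORCE]. ROWS is JSON, a list of rows, each a list of 6 numbers: the shift along the tool's x, y, z as a fraction of full scale, then the turn, a rotation vector about the tool's x, y, z as a fraction of full scale. In form: [[x, y, z, rx, ry, rz], ...]. A call has 1 to 8 rows; each row shifts and turns the commanded pose from where the row before left it, along the tool's axes as they then stand; what a row does not reach is not made up. Full scale, the value 1, is 0.025 m for a shift and 360 degrees for a turn. A row lasts 1/8 s, in which the tool goes at most 62.5 mm and 10.7 degrees, less where a joint would pass 70% of its speed; a pose out of reach is approached as far as the arm can. A call with a number of a shift or a turn outside -1 to 1 is refused whole. A call with a gripper value outside its range is refused whole. OPENING is the closure, from -1 (fully open) to 1 (shut), set as the call begins (- or left out, the last holds). The fingers move at their own pace and stop on an object; FORCE is the grip in N (left out, the last holds). Time passes only in rows, so rows that do not move let the fingers close. It gives the time, the measured TCP pose, the force and the opening at its end, in the units of the state.
- bot.observe(): the state, without advancing time (a new reading comes with each control period).
- bot.grab_frame(name): name is "scene" or "side" or "wrist"; returns a dict with "pixels" (400x640x3 uint8, blue, green, red), "vertical_fov" (degrees; the focal length in pixels is half the picture's height over the tangent of half this angle, whatever the lens; pixels are square), "cx", "cy" (the principal point, pixels), "D" ([k1, k2, p1, p2, k3] as OpenCV has them; the pictures are not rectified), "R" (3x3) and "t" (3): a world point X has camera coordinates R X + t. Camera axes: x right, y down, z forward; pixel columns grow to the right and rows downward; lengths in m; the calibration is good to about 2 mm. A picture is of the moment at which its call begins. There is no depth.
- bot.job_done(): hands the job in, once; it reports no verdict.
Trained networks look in a picture, given as the dict that the camera call returned (one of the last four; its "shot" number tells which), for a name from the list of things; names that differ only in an ending like _2 or _b are one class to them, and where a whole thing is asked for, a point or a joint stands for the part that bears it (a point fixed in the world has none). Each returns a list of dicts, best first, with "score" (0 to 1); they miss things now and then, are a little off and sometimes report something else, mostly with a low value. They report only what shows in the picture. A call takes as long as a camera call.
- bot.trace(picture, thing): "region" (400x640 bool, what is visible of it) and "point" ([column, row] in pixels, amid what is visible of it).
The state is a dict: "clock": time; "qpos": joint angles; "qd": joint speeds; "joint_efforts": joint torques, N m; "position": TCP position; "tool_rot": TCP orientation; "force": force on the tool from outside, world axes, zero at the start; "moment": the same for the moment, N m; "grip_width": finger opening in m.
Only numpy, scipy, OpenCV 4.12 (cv2) and the standard library are available. Lean on these libraries where they do the work, as an engineer would, in place of code of your own. Each camera call takes 0.05 s, during which the arm holds its last target.

TASK

Pull the flow unit's control drawer fully open by its bar handle, turn the pointer knob so that its nose points at the black index mark on the dial, then slide the metal guard fully home over the knob, and push the drawer fully shut again. The guard may have slipped partly over the knob: slide it right back first. Leave the things standing round the unit and on top of it where they are.

Things in the scene. Friction and masses are not known exactly. Their poses are not given: they have to be found in the camera images.
- console: white box-shaped flow unit fixed to the worktop, 150 (its x) x 216 (its y) x 84 mm high; origin at the centre of its underside. Its front, -x, faces roughly to the robot's left; the control drawer slides out there along -x. With the drawer shut, in its frame: front panel x -75 to -83 mm, 212 mm wide, z 5 to 79 mm; deck top z 16 mm; knob axis x -10, y +48 mm
- drawer (a joint): travel of the control drawer in m: 0 shut, 0.125 fully open (out along the unit's -x). It carries handle, knob, index mark and guard. Fully open, the knob axis stands 60 mm in front of the shell's front edge (unit's x -75 mm) and 65 mm behind the inside of the front panel.
- drawer_handle (a point): middle of the drawer's horizontal steel bar handle: bar 100 mm long along the unit's y, about 10 mm thick, 35 mm clear of the front panel, 66 mm above the worktop; moves with the drawer
- knob (a joint): angle of the knob in rad: 0 when its nose points to the drawer front (the unit's -x); grows clockwise seen from above; stops at -1.6 and 1.6
- knob_grip (a point): point on the knob's upright axis, 36 mm above the worktop. The knob is a black bar 60 mm long, 16 mm wide, flat sides from 7 to 30 mm above the deck (top 46 mm above the worktop), one end pointed (the nose, 30 mm from the axis, white line on top), the other square (30 mm from the axis); under it a round collar, 50 mm diameter, up to 7 mm above the deck
- knob_pointer (a point): point fixed to the knob, 40 mm from its axis in the direction of the nose, 18 mm above the worktop
- index (a joint): angle of the index mark on the dial in rad, counted like knob; the mark is flush and cannot be moved by hand
- index_mark (a point): the black flush wedge (about 10 mm) on the white 86 mm dial round the knob, 40 mm from the knob's axis, 18 mm above the worktop: the value to set. The knob is set when knob_pointer lies over this point
- guard (a joint): travel of the sliding guard in m: 0 slid back (its edge 58 mm from the knob axis), 0.100 fully home over the knob, moving along the unit's +y
- guard_fin (a point): top centre of the black fin on the guard's roof; fin 56 mm along the unit's x, 12 mm thick along the unit's y, 20 mm high, its top 74 mm and the roof 54 mm above the worktop. The guard is an aluminium hood 100 mm (unit's x) x 84 mm (unit's y), open towards the knob
- cotton_pads: bystander: stack of cotton pads, 58 mm diameter, 43 mm high, standing on top of the flow unit; origin at the centre of its underside
- mist_bottle: bystander: slim white capped bottle, 36 mm diameter, 138 mm high, upright on the worktop to the left; origin at the centre of its underside
- cream_tube: bystander: squeeze tube 49 x 134 x 32 mm lying at the left; origin under its centre, long side along its y
- thermometer: bystander: white thermometer 20 x 148 x 14 mm lying near the front edge; origin under its centre, long side along its y

How it is judged:
On the way, in this order (a step that is already met when the one before it is completed fails the run):
1. the drawer is pulled open (value of joint drawer above 0.11 m), for 0.1 s.
2. the knob stands at the index mark (within 4.5 mm at 40 mm radius) with the guard still off it (horizontal distance between knob_pointer and index_mark below 0.0045 m and value of joint guard below 0.06 m), for 0.2 s.
3. the guard is fully home over the knob (value of joint guard above 0.094 m and horizontal distance between knob_pointer and index_mark below 0.0045 m), for 0.1 s.
At the end, for the whole second after the job is handed in: the drawer is shut (within 8 mm), the guard is home over the knob (within 6 mm) and the knob's pointer is at the index mark (within 4.5 mm at 40 mm radius, about 6 degrees) (all of step 3 and value of joint drawer below 0.008 m); the robot touches nothing.
It fails at once if a thing round the unit or on it is shifted by more than 30 mm (distance of any of cotton_pads, mist_bottle, cream_tube, thermometer from where it was at the start of the episode above 0.03 m).
It fails at once if the bottle or the stack of pads is tipped over (angle between any of cotton_pads, mist_bottle's own z axis and vertical above 0.5 rad).
It also fails if it takes over 67 s, if anything falls off the work surface, if the arm or the gripper's body presses on something with over 40 N, if the wrist force passes 120 N, or if a joint passes its speed limit or range.

## Working session

There is one attempt and no reset: what is moved stays moved. The work goes in short steps, Python scripts to look and compute and a shell command to move; the robot and the scene stay as the last step left them, time stands still between calls to the robot, and variables do not carry over. Pictures are saved under pics/ and viewed, and the job is handed in when it is done.

```bash
mkdir -p pics; ls; cat > h.py <<'E'
import numpy as np, cv2
from workcell import bot
def K(f):
    h=f["pixels"].shape[0]; fl=h/2/np.tan(np.radians(f["vertical_fov"])/2)
    return np.array([[fl,0,f["cx"]],[0,fl,f["cy"]],[0,0,1.]])
def proj(f,X):
    X=np.atleast_2d(np.array(X,float)); r,_=cv2.Rodrigues(np.array(f["R"]))
    return cv2.projectPoints(X,r,np.array(f["t"],float),K(f),np.array(f["D"],float))[0][:,0]
def atz(f,px,z):
    u=cv2.undistortPoints(np.array([[px]],float),K(f),np.array(f["D"],float))[0,0]
    R=np.array(f["R"]);t=np.array(f["t"]); d=R.T@[u[0],u[1],1]; c=-R.T@t
    return c+d*(z-c[2])/d[2]
E
python3 - <<'E'
from h import *
s=bot.observe(); print(s,bot.grasp_offset)
for n in("scene","side","wrist"):
    f=bot.grab_frame(n); cv2.imwrite(f"pics/a_{n}.png",f["pixels"]); print(n,f["vertical_fov"],-np.array(f["R"]).T@f["t"])
    for th in("console","drawer_handle","knob","index_mark","guard_fin","guard","cotton_pads","mist_bottle","cream_tube","thermometer"):
        print(th,[(round(r["score"],2),np.round(r["point"]),int(r["region"].sum())) for r in bot.trace(f,th)[:2]])
E
```

```text
pics
{'clock': 0.0, 'qpos': array([ 1.11779472,  0.52202967, -0.03630909,  1.59998376,  0.02121005,
        1.02109926, -0.11279187]), 'qd': array([-0.00098738, -0.00048616, -0.00100778,  0.00104752, -0.00031187,
        0.00011033,  0.00072491]), 'joint_efforts': array([-3.13990540e-05, -9.27115417e+01,  1.98008180e+00, -3.69934309e+01,
        1.78733800e-02,  8.26185336e-03, -2.50937472e-05]), 'position': array([ 0.23328183, -0.57947797,  0.23072487]), 'tool_rot': array([-3.14046207e+00,  9.81656800e-05,  3.82788763e-01]), 'force': array([-0.45324583,  0.52317977,  0.43007277]), 'moment': array([-0.00224368, -0.0158051 ,  0.01367741]), 'grip_width': 0.08554743333957494} 0.0187
scene 53.42336552629746 [0.10962331 0.62149728 0.63905398]
console [(0.62, array([339., 192.]), 5891)]
drawer_handle [(0.94, array([322., 206.]), 2149)]
knob []
index_mark [(0.46, array([314., 205.]), 2121)]
guard_fin []
guard []
cotton_pads [(0.79, array([323., 155.]), 601)]
mist_bottle [(0.76, array([226., 248.]), 797), (0.57, array([319., 209.]), 2135)]
cream_tube [(0.91, array([290., 307.]), 1457)]
thermometer [(0.8, array([411., 205.]), 295)]
side 50.59776676650556 [0.16980063 0.82719912 0.41994022]
console [(0.8, array([325., 193.]), 5545)]
drawer_handle [(0.86, array([314., 203.]), 2885)]
knob []
index_mark []
guard_fin []
guard []
cotton_pads [(0.98, array([309., 159.]), 557)]
mist_bottle [(0.45, array([235., 206.]), 201)]
cream_tube [(0.34, array([395., 197.]), 212)]
thermometer [(0.54, array([397., 199.]), 204)]
wrist 68.81592902843485 [ 0.29894979 -0.55269563  0.37349311]
console []
drawer_handle []
knob []
index_mark []
guard_fin []
guard []
cotton_pads []
mist_bottle []
cream_tube []
thermometer []
```

View pics/a_scene.png

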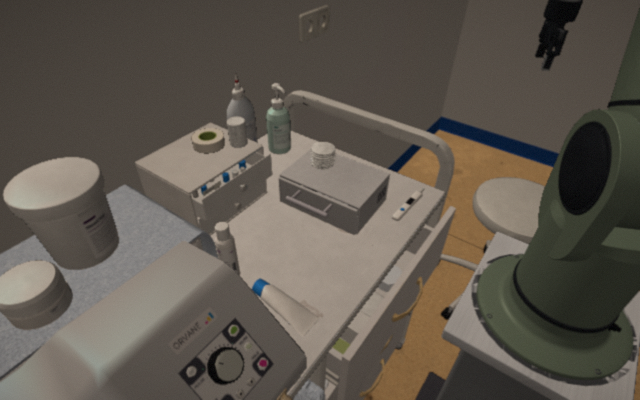

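View pics/a_side.png

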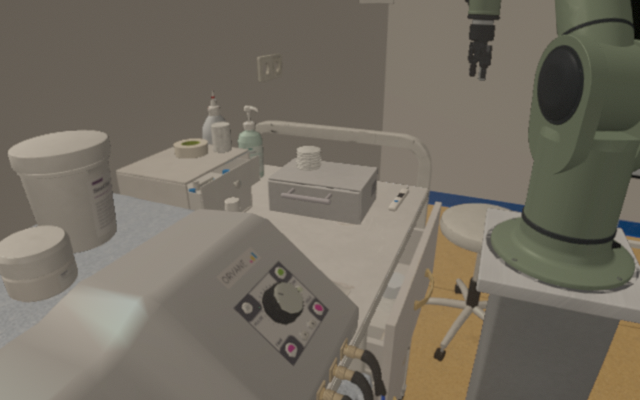

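The scene view shows the console around (335,190), its bar handle near (308,203), the pads at (323,155), the bottle at (226,248), the tube at (290,307) and the thermometer at (411,205). Next I'll zoom in to fit the console pose.

```bash
python3 - <<'E'
from h import *
for n,(x0,y0) in(("scene",(260,130)),("side",(250,140))):
    im=cv2.imread(f"pics/a_{n}.png")[y0:y0+105,x0:x0+150]
    im=cv2.convertScaleAbs(im,alpha=1.5,beta=0)
    cv2.imwrite(f"pics/b_{n}.png",cv2.resize(im,None,fx=5.3,fy=5.3,interpolation=cv2.INTER_CUBIC))
E
```

```text
(no output)
```

View pics/b_scene.png

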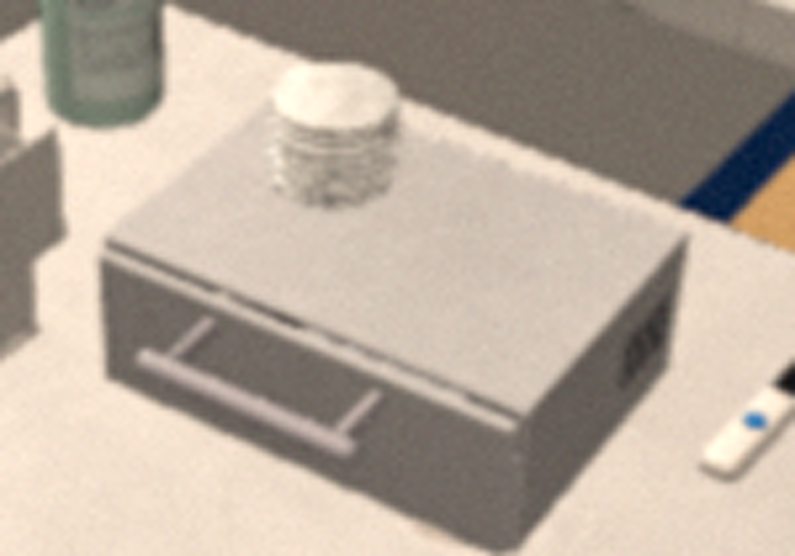

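View pics/b_side.png

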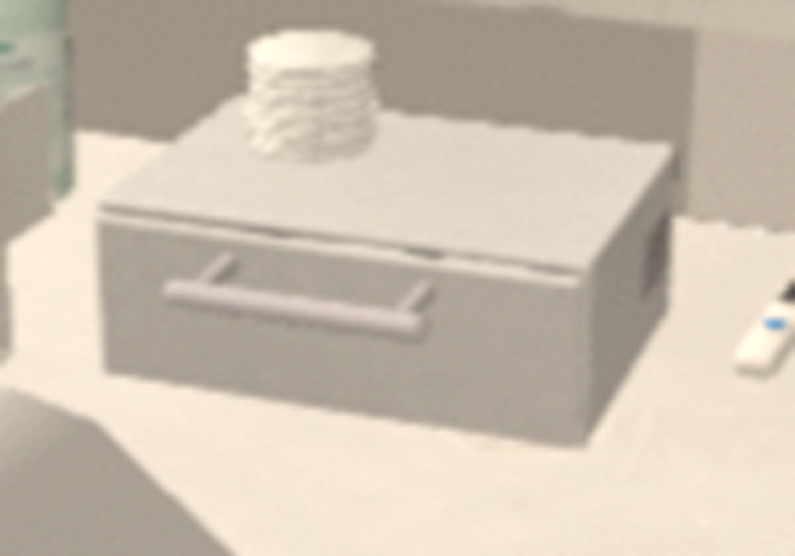

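```bash
cat >> h.py <<'E'
def c2w(p,X):
    X=np.atleast_2d(np.array(X,float)); c,s=np.cos(p[2]),np.sin(p[2])
    return np.c_[p[0]+c*X[:,0]-s*X[:,1],p[1]+s*X[:,0]+c*X[:,1],X[:,2]]
E
python3 - <<'E'
from h import *
from scipy.optimize import least_squares
M=np.array([(-75,108,84),(-75,-108,84),(75,-108,84),(-83,106,5),(-83,-106,5),(-123,50,66),(-123,-50,66)])/1e3
P={"scene":np.array([(108,240),(528,412),(688,235),(108,378),(508,550),(142,356),(350,447)])/5.3+[260,130],
"side":np.array([(102,208),(590,270),(672,148),(106,372),(585,445),(168,290),(420,325)])/5.3+[250,140]}
F={n:bot.grab_frame(n) for n in P}
for use in(("scene",),("side",),("scene","side")):
    r=least_squares(lambda p:np.concatenate([(proj(F[n],c2w(p,M))-P[n]).ravel() for n in use]),[.65,0,-1.57])
    print(use,np.round(r.x,4),np.round(r.fun,1))
p=r.x; np.save("pose.npy",p)
print("handle shut",c2w(p,[-.123,0,.066]),"open",c2w(p,[-.248,0,.066]),"knob open",c2w(p,[-.135,.048,.036]))
print("fin range open", c2w(p,[[-.135,-.05,.07],[-.135,.05,.07]]))
f=F["scene"]
for n,px in(("bottle base",(240,268)),("bottle",(226,230)),):print(n,atz(f,px,0.0),atz(f,px,.138))
for n in ("mist_bottle","cream_tube","cotton_pads","thermometer"):
  for c in F:
    t=bot.trace(F[c],n)
    if t:
        pt=t[0]["point"]; print(n,c,pt,atz(F[c],pt,{"mist_bottle":.07,"cream_tube":.016,"cotton_pads":.105,"thermometer":.007}[n]))
E
```

```text
('scene',) [ 0.5134 -0.0235 -1.5249] [-0.7 -2.2  0.9 -0.7  1.  -1.7 -0.5 -0.5 -0.8  1.3  0.8  1.5 -0.8  1.2]
('side',) [ 0.5139 -0.0201 -1.5138] [-1.2 -2.2  1.2 -1.6  1.2 -1.5 -0.9  0.5 -1.2  0.8  1.7  1.3 -0.7  1.1]
('scene', 'side') [ 0.5139 -0.0225 -1.5201] [-1.2 -1.9  0.8 -0.6  0.5 -1.7 -1.  -0.2 -0.9  1.4  0.5  1.8 -0.9  1.4
 -0.7 -2.7  1.2 -2.   1.6 -1.7 -0.5 -0.  -1.1  0.5  1.9  0.8 -0.7  0.7]
handle shut [[0.5076242  0.10036837 0.066     ]] open [[0.50129027 0.22520779 0.066     ]] knob open [[0.55495448 0.11478518 0.036     ]]
fin range open [[0.45708037 0.10981938 0.07      ]
 [0.55695191 0.11488653 0.07      ]]
bottle base [0.54695416 0.27437075 0.        ] [0.4525151  0.34933071 0.138     ]
bottle [0.65134282 0.21231051 0.        ] [0.53436163 0.30067202 0.138     ]
mist_bottle scene [229.4, 247.3] [0.55205463 0.2870482  0.07      ]
mist_bottle side [235.5, 205.7] [0.6182113  0.19305381 0.07      ]
cream_tube scene [287.7, 304.4] [0.40358948 0.29374597 0.016     ]
cream_tube side [341.0, 291.8] [0.35258709 0.3079424  0.016     ]
cotton_pads scene [321.8, 152.9] [ 0.57019864 -0.04691022  0.105     ]
cotton_pads side [307.8, 158.0] [ 0.56443925 -0.03749817  0.105     ]
thermometer scene [406.4, 202.3] [ 0.36095459 -0.11659877  0.007     ]
```

```bash
cat >> h.py <<'E'
from scipy.spatial.transform import Rotation as Ro
def to(target,yaw=None):
    s=bot.observe(); R=Ro.from_euler("xyz",s["tool_rot"])
    d=R.inv().apply(np.array(target)-s["position"])/.025
    print("pos",np.round(s["position"],4),"rot",np.round(s["tool_rot"],3),"shift units",np.round(d,2),"max",np.abs(d).max().round(1))
    if yaw is not None:
        rv=(R.inv()*Ro.from_euler("xyz",[np.pi,0,yaw])).as_rotvec()/(2*np.pi); print("turn units",np.round(rv,4))
E
python3 -m handwheel '[[0,0,0,0,0,0.0265],[0,0,0,0,0,0.0265],[0,0,0,0,0,0]]' -1
python3 - <<'E'
from h import *
to([0.48,0.07,0.24],0.05)
E
```

```text
clock: 2.52
position: [0.2336, -0.5797, 0.2313]
tool_rot: [3.142, 0.0, 0.051]
force: [-0.1, 0.4, -0.1]
grip_width: 0.0852
pos [ 0.2336 -0.5797  0.2313] rot [3.142 0.    0.051] shift units [ 11.16 -25.46  -0.35] max 25.5
turn units [0.     0.     0.0001]
```

```bash

python3 -m handwheel '[[0.43,-0.98,0,0,0,0],[0.43,-0.98,0,0,0,0],[0.43,-0.98,0,0,0,0],[0.43,-0.98,0,0,0,0],[0.43,-0.98,0,0,0,0],[0.43,-0.98,0,0,0,0],[0.43,-0.98,0,0,0,0],[0.43,-0.98,0,0,0,0]]'
python3 -m handwheel '[[0.43,-0.98,0,0,0,0],[0.43,-0.98,0,0,0,0],[0.43,-0.98,0,0,0,0],[0.43,-0.98,0,0,0,0],[0.43,-0.98,0,0,0,0],[0.43,-0.98,0,0,0,0],[0.43,-0.98,0,0,0,0],[0.43,-0.98,0,0,0,0]]'
python3 -m handwheel '[[0.43,-0.98,0,0,0,0],[0.43,-0.98,0,0,0,0],[0.43,-0.98,0,0,0,0],[0.43,-0.98,0,0,0,0],[0.43,-0.98,0,0,0,0],[0.43,-0.98,0,0,0,0],[0.43,-0.98,0,0,0,0],[0.43,-0.98,0,0,0,0]]'
python3 -m handwheel '[[0.43,-0.98,0,0,0,0],[0.43,-0.98,0,0,0,0],[0,0,0,0,0,0]]'
python3 - <<'E'
from h import *
to([0.48,0.07,0.24],0.05)
f=bot.grab_frame("wrist"); im=f["pixels"].copy(); cv2.imwrite("pics/c_raw.png",im); 
p=np.load("pose.npy")
for X in [(-75,108,84),(-75,-108,84),(75,-108,84),(75,108,84),(-123,50,71),(-123,-50,71)]:
    q=proj(f,c2w(p,np.array(X)/1e3))[0]; print(X,np.round(q,1)); 
    if abs(q).max()<2000: cv2.drawMarker(im,tuple(int(v) for v in q),(0,0,255),0,10,1)
cv2.imwrite("pics/c.png",im)
E
```

```text
clock: 3.52
position: [0.3099, -0.379, 0.2314]
tool_rot: [3.141, -0.0, 0.055]
force: [0.5, -1.4, -0.3]
grip_width: 0.0852
clock: 4.53
position: [0.386, -0.1789, 0.2315]
tool_rot: [3.141, -0.0, 0.055]
force: [-0.7, 0.3, -0.0]
grip_width: 0.0854
clock: 5.52
position: [0.4622, 0.0212, 0.2315]
tool_rot: [3.141, -0.0, 0.055]
force: [0.4, 0.2, 1.1]
grip_width: 0.0853
clock: 5.9
position: [0.4813, 0.0721, 0.2313]
tool_rot: [-3.141, -0.0, 0.057]
force: [-0.7, -0.8, -1.0]
grip_width: 0.0853
pos [0.4813 0.0721 0.2313] rot [-3.141 -0.     0.057] shift units [-0.05  0.08 -0.35] max 0.3
turn units [-0.0001 -0.0001  0.001 ]
(-75, 108, 84) [343.8  42.9]
(-75, -108, 84) [338.4 259.7]
(75, -108, 84) [472.7 259.6]
(75, 108, 84) [505.5  47.2]
(-123, 50, 71) [293.  109.3]
(-123, -50, 71) [294.6 205.5]
```

View pics/c.png

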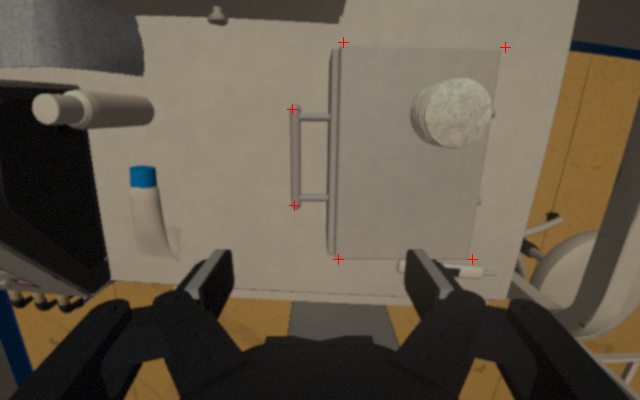

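```bash
python3 - <<'E'
import cv2
im=cv2.imread("pics/c_raw.png")[30:280,270:520]
cv2.imwrite("pics/c2.png",cv2.resize(cv2.convertScaleAbs(im,alpha=1.6),None,fx=2.4,fy=2.4,interpolation=cv2.INTER_CUBIC))
E
```

```text
(no output)
```

View pics/c2.png

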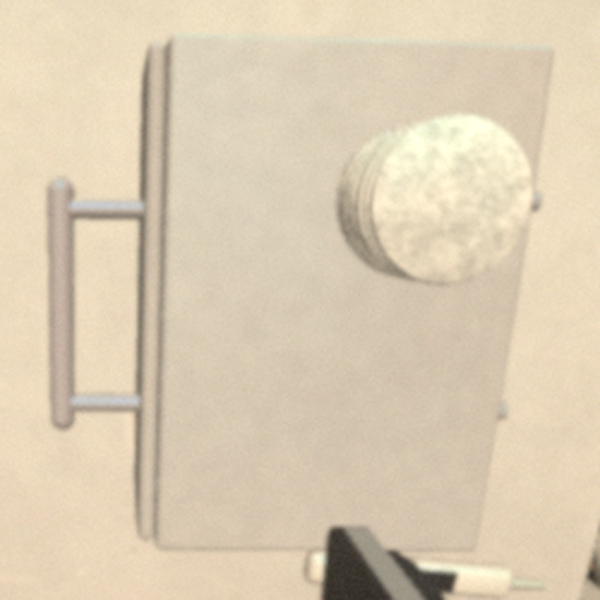

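```bash
python3 - <<'E'
from h import *
from scipy.optimize import least_squares
f=bot.grab_frame("wrist")
M=np.array([(-75,108,84),(-75,-108,84),(75,-108,84),(75,108,84),(-123,50,67),(-123,-50,67)])/1e3
P=np.array([(170,37),(157,548),(475,550),(552,48),(60,180),(63,428)])/2.4+[270,30]
p0=np.load("pose.npy")
r=least_squares(lambda p:(proj(f,c2w(p,M))-P).ravel(),p0); print(r.x,np.round(r.fun,1))
print("camera pixel mm", atz(f,[300,200],.084)-atz(f,[301,200],.084))
r2=least_squares(lambda p:(proj(f,c2w([p[0],p[1],p[2]],M)+[0,0,p[3]])-P).ravel(),list(p0)+[0]); print(r2.x,np.round(r2.fun,1))
np.save("pose.npy",r.x)
print(atz(f,P[4],.067),atz(f,P[5],.067))
to(c2w(r.x,[-.123,-.01,.047])[0],r.x[2]+np.pi/2)
E
```

```text
[ 0.51213338 -0.02171472 -1.52694244] [ 1.1 -1.8  0.4  1.9  2.1  1.5  3.5 -1.3 -3.7  4.8 -3.6 -3.5]
camera pixel mm [-5.57493304e-05  1.03035799e-03  0.00000000e+00]
[ 0.51201688 -0.0226414  -1.5266135  -0.00515939] [ 1.6 -0.2  1.  -0.1  0.7 -0.5  1.1  0.1 -2.3  5.1 -2.3 -4.7]
[0.56150735 0.09980526 0.067     ] [0.45294788 0.09491456 0.067     ]
pos [0.4808 0.07   0.2313] rot [3.141 0.    0.053] shift units [ 0.7  -1.19  7.37] max 7.4
turn units [0.     0.     0.0014]
```

```bash
python3 - <<'E'
from h import *
to([.487,.098,.047],.045)
E
python3 -m handwheel '[[0.15,-0.6,0,0,0,0.0013],[0.15,-0.52,0,0,0,0],[0,0,0.9,0,0,0],[0,0,0.9,0,0,0],[0,0,0.9,0,0,0],[0,0,0,0,0,0]]' 0.2 60
python3 - <<'E'
from h import *
to([.487,.098,.047],.045)
f=bot.grab_frame("wrist"); im=f["pixels"].copy(); cv2.imwrite("pics/d.png",im); 
E
```

```text
pos [0.4808 0.07   0.2313] rot [3.141 0.    0.053] shift units [ 0.31 -1.11  7.37] max 7.4
turn units [0.     0.     0.0012]
clock: 6.75
position: [0.4864, 0.0983, 0.1628]
tool_rot: [3.141, 0.002, 0.042]
force: [-0.1, 0.3, 0.1]
grip_width: 0.0343
pos [0.4864 0.0983 0.1628] rot [3.141e+00 2.000e-03 4.200e-02] shift units [0.03 0.01 4.63] max 4.6
turn units [ 0.0001  0.0004 -0.0004]
```

View pics/d.png

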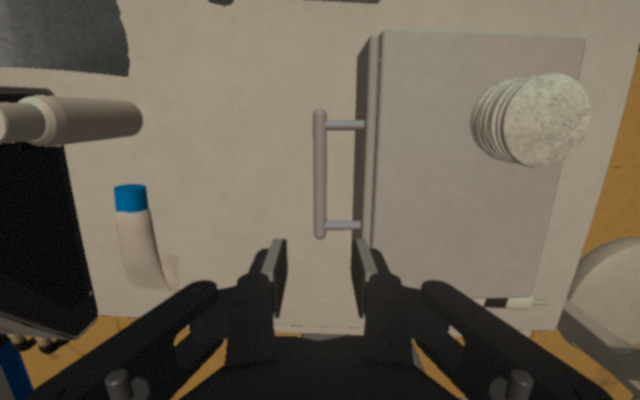

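The bar at x≈320 lies midway between the fingers (≈272 and 362). I'll go down and grip it.

```bash

python3 -m handwheel '[[0,0,0.9,0,0,0],[0,0,0.9,0,0,0],[0,0,0.9,0,0,0],[0,0,0.9,0,0,0],[0,0,0.9,0,0,0],[0,0,0.1,0,0,0],[0,0,0,0,0,0]]'
python3 -m handwheel '[[0,0,0,0,0,0],[0,0,0,0,0,0],[0,0,0,0,0,0]]' 1 60
python3 - <<'E'
from h import *
f=bot.grab_frame("wrist"); im=f["pixels"].copy(); cv2.imwrite("pics/e.png",im); 
E
```

```text
clock: 7.68
position: [0.4877, 0.0988, 0.0498]
tool_rot: [-3.141, -0.001, 0.042]
force: [0.3, 0.0, 0.0]
grip_width: 0.0341
clock: 8.05
position: [0.4877, 0.0987, 0.0498]
tool_rot: [-3.141, -0.001, 0.041]
force: [-1.6, -0.4, 11.2]
grip_width: 0.009
```

View pics/e.png

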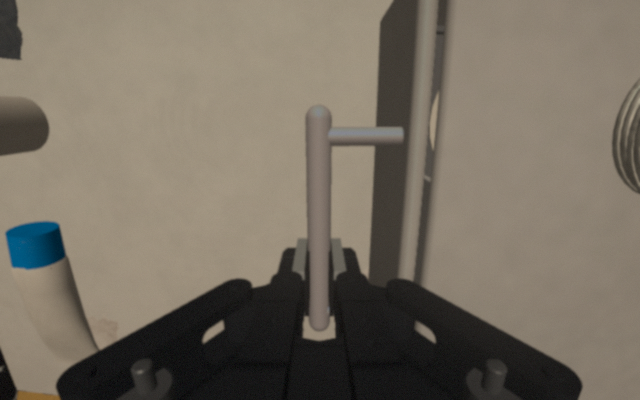

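```bash

python3 -m handwheel '[[0,-0.5,0,0,0,0],[0,-0.8,0,0,0,0],[0,-0.8,0,0,0,0],[0,-0.8,0,0,0,0],[0,-0.8,0,0,0,0],[0,-0.8,0,0,0,0],[0,-0.5,0,0,0,0],[0,0,0,0,0,0]]'
python3 - <<'E'
from h import *
s=bot.observe();print(s["position"],s["force"])
f=bot.grab_frame("wrist"); im=f["pixels"].copy(); cv2.imwrite("pics/f.png",im); 
f=bot.grab_frame("scene"); im=f["pixels"].copy(); cv2.imwrite("pics/f2.png",cv2.resize(im[120:330,200:440],None,fx=3,fy=2.8)); 
E
```

```text
clock: 9.1
position: [0.4821, 0.2226, 0.0498]
tool_rot: [3.14, -0.0, 0.041]
force: [-3.9, -8.5, 15.6]
grip_width: 0.0087
[0.48207937 0.22257424 0.04980269] [-3.89806301 -8.4635808  15.64508427]
```

View pics/f.png

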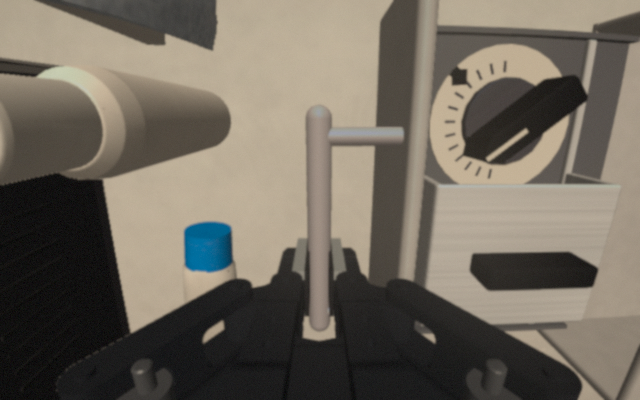

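View pics/f2.png

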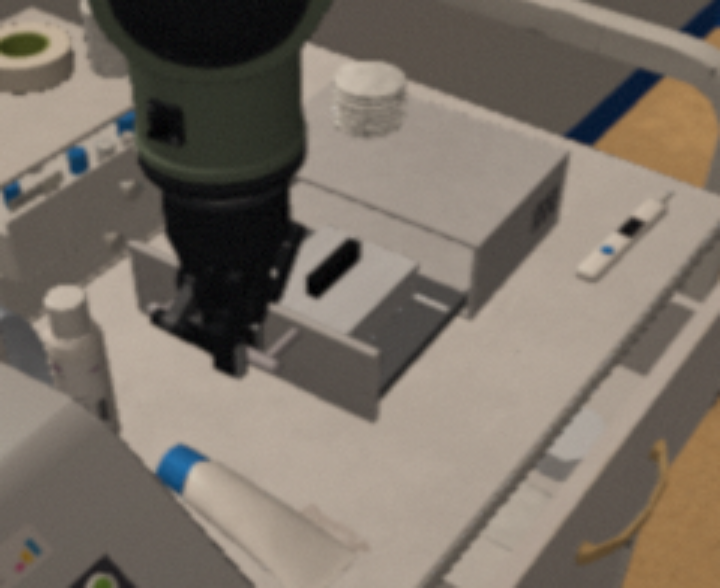

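The drawer is open about 124 mm. The guard edge (≈(520,183)) stands partly over the knob, the nose is at ≈(468,158), the index wedge at (459,76) and the fin at ≈(533,270).

```bash
python3 - <<'E'
from h import *
f=bot.grab_frame("wrist"); p=np.load("pose.npy")
def w2c(X):
    c,s=np.cos(p[2]),np.sin(p[2]); d=np.array(X)-[p[0],p[1],0]; return np.array([c*d[0]+s*d[1],-s*d[0]+c*d[1],X[2]])*1000
for n,px,z in(("index",(459,76),.016),("dial left",(431,125),.016),("dial top",(503,43),.016),("dial right",(568,85),.016),("nose",(468,158),.046),("line a",(490,160),.046),("line b",(527,131),.046),("knob tail corner up",(575,76),.046),("tail cor low",(586,97),.046),("guard edge",(430,180),.054),("guard edge r",(618,184),.054),("fin tl",(473,253),.074),("fin tr",(578,253),.074),("fin bl",(484,270),.074),("fin br",(599,272),.074)):
    X=atz(f,px,z); print(n,np.round(X,4),np.round(w2c(X),1))
for th in("index_mark","guard_fin","knob_grip","mist_bottle"):
    t=bot.trace(f,th); print(th,[(r["score"],r["point"]) for r in t[:2]])
im=f["pixels"][20:340,400:640]; cv2.imwrite("pics/g.png",cv2.resize(im,None,fx=1.87*1.0,fy=1.87,interpolation=cv2.INTER_CUBIC))
print(f["cx"],proj(f,c2w(p,[-.134,.048,.016])))
E
```

```text
index [0.5789 0.1472 0.016 ] [-165.8   74.1   16. ]
dial left [0.551  0.1598 0.016 ] [-179.6   46.7   16. ]
dial top [0.598  0.1245 0.016 ] [-142.3   92.2   16. ]
dial right [0.5786 0.0802 0.016 ] [-98.9  70.9  16. ]
nose [0.5361 0.1498 0.046 ] [-170.3   31.4   46. ]
line a [0.5356 0.1381 0.046 ] [-158.6   30.5   46. ]
line b [0.551  0.1216 0.046 ] [-141.5   45.2   46. ]
knob tail corner up [0.5786 0.1024 0.046 ] [-121.1   71.9   46. ]
tail cor low [0.5694 0.094  0.046 ] [-113.1   62.3   46. ]
guard edge [0.5255 0.1709 0.054 ] [-191.9   21.8   54. ]
guard edge r [0.528  0.0711 0.054 ] [-92.   19.9  54. ]
fin tl [0.4968 0.1542 0.074 ] [-176.4   -7.6   74. ]
fin tr [0.4981 0.103  0.074 ] [-125.2   -8.5   74. ]
fin bl [0.4884 0.1472 0.074 ] [-169.8  -16.3   74. ]
fin br [0.4883 0.0885 0.074 ] [-111.1  -18.9   74. ]
index_mark [(0.53, [459.3, 77.4]), (0.27, [518.6, 244.4])]
guard_fin [(0.82, [516.9, 246.4])]
knob_grip [(0.75, [511.2, 114.6])]
mist_bottle [(0.63, [97.9, 122.5]), (0.35, [514.9, 115.1])]
318.7024630466284 [[505.99747184 123.64817826]]
```

View pics/g.png

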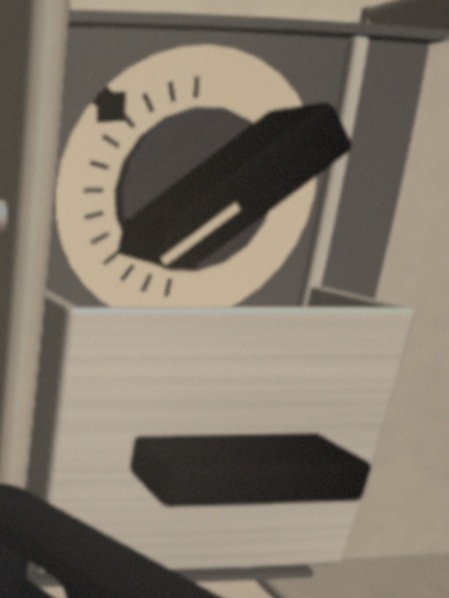

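```bash
python3 -m handwheel '[[0,0,0,0,0,0],[0,0,0,0,0,0],[0,0,-0.9,0,0,0],[0,0,-0.9,0,0,0],[0,0,-0.8,0,0,0],[0,0,0,0,0,0]]' 0.2 
python3 - <<'E'
from h import *
p=np.load("pose.npy"); s=bot.observe(); print("q",np.round(s["qpos"],3))
to(c2w(p,[-.139,.005,.060])[0],.044)
f=bot.grab_frame("wrist"); cv2.imwrite("pics/i.png",f["pixels"])
for px in((40,110),(100,100),(153,108)): print(atz(f,px,.138),atz(f,px,0))
E
```

```text
clock: 10.2
position: [0.4826, 0.224, 0.1151]
tool_rot: [-3.14, -0.002, 0.041]
force: [0.4, 0.3, -0.8]
grip_width: 0.0341
q [-0.376  0.542 -0.229  1.938  0.187  0.679 -2.249]
pos [0.4826 0.224  0.1151] rot [-3.14e+00 -2.00e-03  4.10e-02] shift units [0.95 4.31 2.2 ] max 4.3
turn units [-0.0002 -0.0004 -0.0004]
[0.55288631 0.34265909 0.138     ] [0.55284363 0.47605174 0.        ]
[0.55706784 0.31544519 0.138     ] [0.5618573  0.41738972 0.        ]
[0.55437016 0.29361721 0.138     ] [0.5560422  0.37033756 0.        ]
```

View pics/i.png

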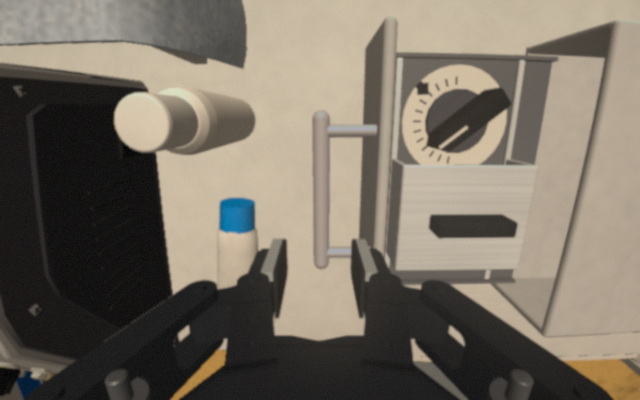

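```bash
python3 -m handwheel '[[0.2,0.87,0,0,0,0],[0.2,0.87,0,0,0,0],[0.2,0.87,0,0,0,0],[0.2,0.87,0,0,0,0],[0.15,0.83,0,0,0,0],[0,0,0.8,0,0,0],[0,0,0.7,0,0,0],[0,0,0,0,0,0]]' 1
python3 - <<'E'
from h import *
p=np.load("pose.npy"); 
to(c2w(p,[-.139,.005,.060])[0],.044)
f=bot.grab_frame("wrist"); cv2.imwrite("pics/j.png",f["pixels"])
f=bot.grab_frame("scene"); cv2.imwrite("pics/j2.png",cv2.resize(f["pixels"][120:330,200:440],None,fx=3,fy=2.8))
E
```

```text
clock: 11.25
position: [0.509, 0.117, 0.0747]
tool_rot: [3.141, 0.003, 0.042]
force: [-0.3, -0.9, 1.5]
grip_width: 0.0
pos [0.509  0.117  0.0747] rot [3.141e+00 3.000e-03 4.200e-02] shift units [ 0.08 -0.01  0.59] max 0.6
turn units [ 0.0001  0.0005 -0.0003]
```

View pics/j.png

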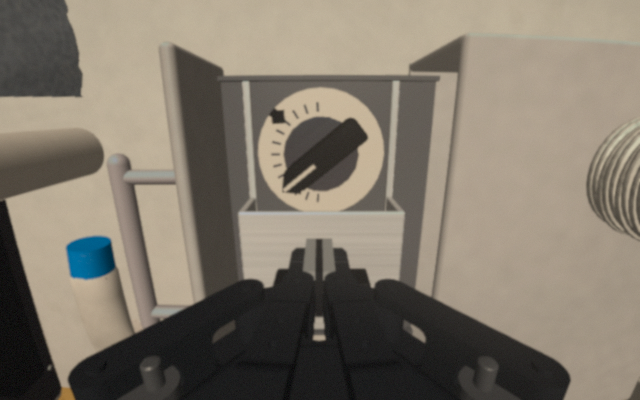

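View pics/j2.png

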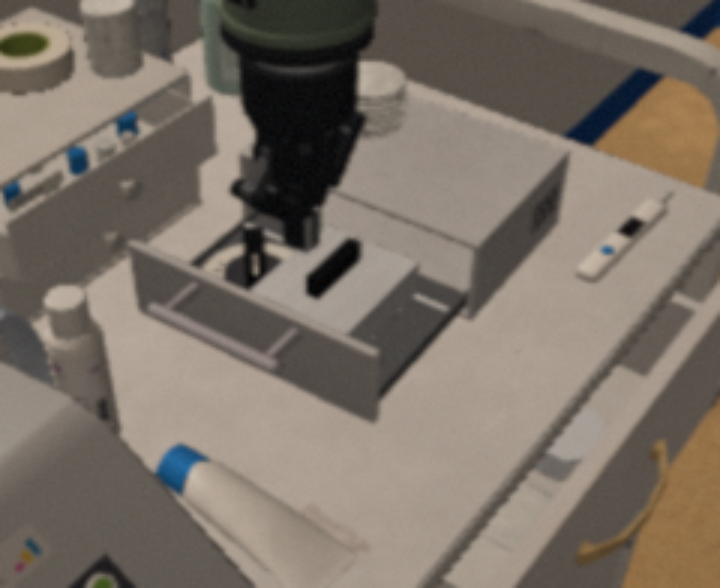

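```bash
python3 -m handwheel '[[0,0,0.5,0,0,0],[0,0,0,0,0,0],[-0.4,0,0,0,0,0],[-0.4,0,0,0,0,0],[-0.4,0,0,0,0,0],[-0.3,0,0,0,0,0],[0,0,0,0,0,0]]' 1
python3 - <<'E'
from h import *
p=np.load("pose.npy"); s=bot.observe(); print(s["force"])
to(c2w(p,[-.139,-.035,.060])[0],.044)
f=bot.grab_frame("wrist"); cv2.imwrite("pics/k.png",f["pixels"])
E
```

```text
clock: 12.22
position: [0.4725, 0.1153, 0.0641]
tool_rot: [-3.141, -0.001, 0.042]
force: [1.4, 0.6, 0.0]
grip_width: -0.0004
[1.36952667 0.59250699 0.03987292]
pos [0.4725 0.1153 0.0641] rot [-3.141e+00 -1.000e-03  4.200e-02] shift units [-0.06 -0.01  0.16] max 0.2
turn units [-0.     -0.0001 -0.0004]
```

View pics/k.png

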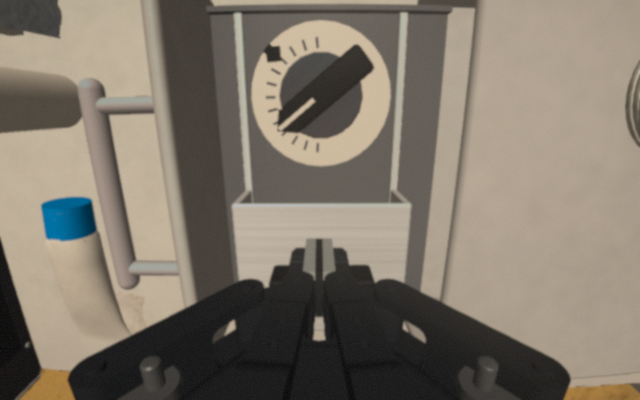

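```bash
python3 -m handwheel '[[-0.2,0,0,0,0,0],[-0.1,0,0,0,0,0],[0,0,0,0,0,0]]' 1
python3 - <<'E'
from h import *
p=np.load("pose.npy"); s=bot.observe()
f=bot.grab_frame("wrist"); cv2.imwrite("pics/l.png",f["pixels"])
print(s["force"],s["position"])
E
```

```text
clock: 12.65
position: [0.4715, 0.1158, 0.065]
tool_rot: [-3.138, -0.012, 0.04]
force: [38.4, -3.9, -21.0]
grip_width: 0.0003
[ 38.38968959  -3.92456754 -20.98314279] [0.47154922 0.11575561 0.06498797]
```

View pics/l.png

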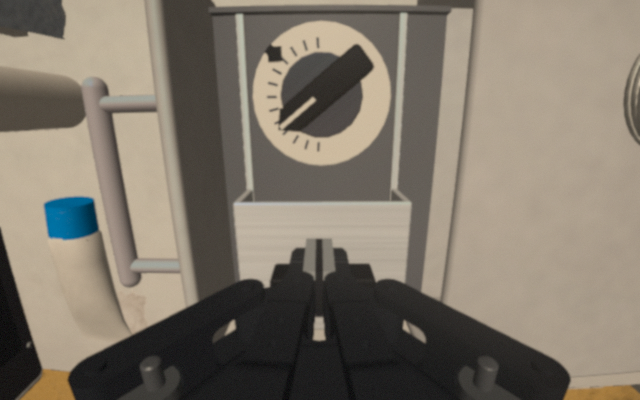

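```bash
python3 -m handwheel '[[0.4,0,0,0,0,0],[0.2,0,-0.5,0,0,0],[0,0,-0.9,0,0,0],[0,0,-0.9,0,0,0],[0,0,0,0,0,0]]' 0
python3 - <<'E'
from h import *
p=np.load("pose.npy"); s=bot.observe()
f=bot.grab_frame("wrist"); im=f["pixels"]; cv2.imwrite("pics/m.png",im)
print(s["position"],s["tool_rot"])
E
```

```text
clock: 13.32
position: [0.4805, 0.1158, 0.1231]
tool_rot: [-3.141, -0.002, 0.042]
force: [0.6, 0.2, 0.0]
grip_width: 0.0428
[0.48054404 0.11580051 0.12308012] [-3.14108328e+00 -2.03275240e-03  4.15562568e-02]
```

View pics/m.png

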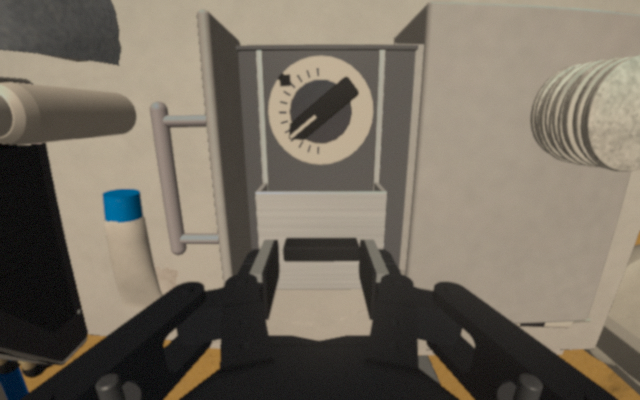

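```bash
python3 - <<'E'
from h import *
f=bot.grab_frame("wrist"); im=f["pixels"]; p=np.load("pose.npy")
hsv=im.astype(int); m=((hsv[...,2]>150)).astype(np.uint8); m[:40]=0;m[175:]=0;m[:,:268]=0;m[:,376:]=0
m=cv2.morphologyEx(m,cv2.MORPH_OPEN,np.ones((2,2)))
n,l,st,_=cv2.connectedComponentsWithStats(m); k=1+np.argmax(st[1:,4]); print(st[k])
c=max(cv2.findContours((l==k).astype(np.uint8),0,1)[0],key=len); h=cv2.convexHull(c)[:,0]
W=np.array([atz(f,q+0.0,.016) for q in h.astype(float)])
A=np.c_[2*W[:,:2],np.ones(len(W))]; x=np.linalg.lstsq(A,(W[:,:2]**2).sum(1),rcond=None)[0]; R=np.sqrt(x[2]+x[0]**2+x[1]**2)
print("dial centre",x[:2],"R",R,"pred",c2w(p,[-.135,.048,.016]))
I=atz(f,(285.5,79.5),.016); d=I[:2]-x[:2]; print("index",I,np.hypot(*d),"yaw dir",np.arctan2(d[1],d[0]))
a,b=atz(f,(291,135),.046),atz(f,(315,116),.046); e=a-b; print("line",a,b,"dir",np.arctan2(e[1],e[0]))
t=bot.trace(f,"index_mark"); print([(r["score"],r["point"]) for r in t[:2]])
I2=atz(f,t[0]["point"],.016);d=I2[:2]-x[:2];print(np.hypot(*d),np.arctan2(d[1],d[0]))
cv2.imwrite("pics/n.png",cv2.resize(im[40:180,250:390],None,fx=4.2,fy=4.2,interpolation=cv2.INTER_CUBIC))
to([x[0],x[1],.1],2.3)
print("front dir",p[2]+np.pi)
E
```

```text
[ 269   56  105  109 5156]
dial centre [0.5545042  0.11759162] R 0.04298959571783885 pred [[0.55416885 0.11525979 0.016     ]]
index [0.57849409 0.14697369 0.016     ] 0.037931791788613674 yaw dir 0.8860869213158798
line [0.53698861 0.13907379 0.046     ] [0.55113548 0.12200334 0.046     ] dir 2.262814119794187
[(0.53, [548.0, 323.6]), (0.51, [282.4, 81.8])]
0.32008096583322243 -2.248655477327267
pos [0.4797 0.1155 0.1211] rot [3.141e+00 1.000e-03 4.200e-02] shift units [2.99 0.04 0.84] max 3.0
turn units [-1.000e-04  1.000e-04 -3.594e-01]
front dir 1.6146502116961392
```

View pics/n.png

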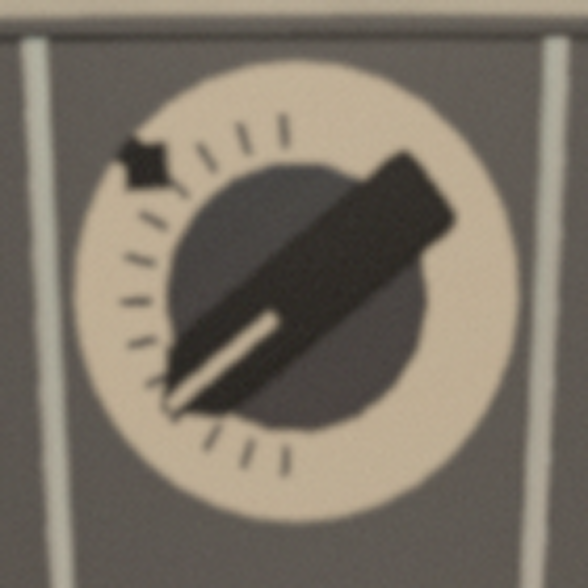

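```bash
python3 -m handwheel '[[0,0,0,0,0,-0.0274],[0,0,0,0,0,-0.0274],[0,0,0,0,0,-0.0274],[0,0,0,0,0,-0.0274],[0,0,0,0,0,-0.0274],[0,0,0,0,0,-0.0274],[0,0,0,0,0,-0.0274],[0,0,0,0,0,-0.0274]]' 0
python3 -m handwheel '[[0,0,0,0,0,-0.0274],[0,0,0,0,0,-0.0274],[0,0,0,0,0,-0.0274],[0,0,0,0,0,-0.0274],[0,0,0,0,0,-0.0274],[0,0,0,0,0,0]]' 0
python3 - <<'E'
from h import *
to([.5545,.1176,.026],2.28)
E
```

```text
clock: 14.48
position: [0.4796, 0.1156, 0.1206]
tool_rot: [-3.14, 0.0, 1.425]
force: [0.2, -1.7, -0.8]
grip_width: 0.0428
clock: 15.22
position: [0.4797, 0.1155, 0.1206]
tool_rot: [-3.141, -0.001, 2.279]
force: [-0.5, -0.6, -0.1]
grip_width: 0.0428
pos [0.4797 0.1155 0.1206] rot [-3.141e+00 -1.000e-03  2.279e+00] shift units [-1.89  2.33  3.78] max 3.8
turn units [-0.0002 -0.0002 -0.0002]
```

```bash
python3 -m handwheel '[[-0.63,0.78,0,0,0,0],[-0.63,0.78,0,0,0,0],[-0.63,0.77,0,0,0,0],[0,0,0.8,0,0,0],[0,0,0.8,0,0,0],[0,0,0,0,0,0]]' 0
python3 - <<'E'
from h import *
to([.5545,.1176,.026],2.28)
f=bot.grab_frame("wrist"); cv2.imwrite("pics/o.png",f["pixels"])
E
```

```text
clock: 15.98
position: [0.5534, 0.1175, 0.0794]
tool_rot: [-3.139, -0.002, 2.279]
force: [-0.8, -0.5, -0.1]
grip_width: 0.0428
pos [0.5534 0.1175 0.0794] rot [-3.139e+00 -2.000e-03  2.279e+00] shift units [-0.03  0.04  2.14] max 2.1
turn units [-0.0005 -0.0003 -0.0001]
```

View pics/o.png

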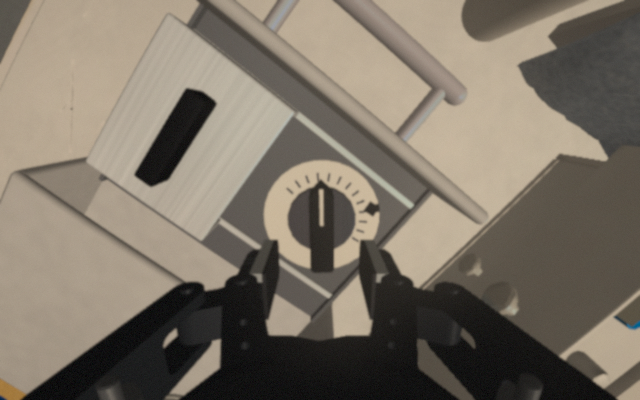

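```bash
python3 -m handwheel '[[-0.03,0.04,0.7,0,0,0],[0,0,0.7,0,0,0],[0,0,0.55,0,0,0],[0,0,0,0,0,0]]' 0
python3 -m handwheel '[[0,0,0,0,0,0],[0,0,0,0,0,0],[0,0,0,0,0,0]]' 1 40
python3 - <<'E'
from h import *
to([.5545,.1176,.026],.886)
f=bot.grab_frame("wrist"); cv2.imwrite("pics/q.png",f["pixels"])
E
```

```text
clock: 16.52
position: [0.5557, 0.1177, 0.0314]
tool_rot: [-3.14, -0.001, 2.28]
force: [-0.0, 0.0, -0.2]
grip_width: 0.0427
clock: 16.9
position: [0.556, 0.1174, 0.0332]
tool_rot: [-3.141, 0.0, 2.28]
force: [-5.8, -3.0, 8.7]
grip_width: 0.0148
pos [0.556  0.1174 0.0332] rot [-3.141  0.     2.28 ] shift units [ 0.05 -0.04  0.29] max 0.3
turn units [-1.000e-04  2.000e-04  2.218e-01]
```

View pics/q.png

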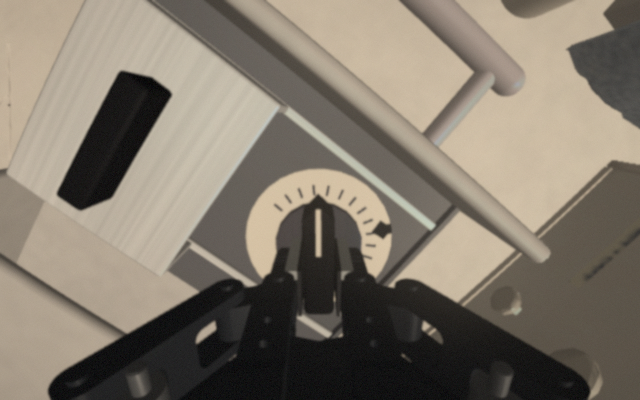

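```bash
python3 -m handwheel '[[0,0,0,0,0,0.0272],[0,0,0,0,0,0.0272],[0,0,0,0,0,0.0272],[0,0,0,0,0,0.0272],[0,0,0,0,0,0.0272],[0,0,0,0,0,0.0272],[0,0,0,0,0,0.0272],[0,0,0,0,0,0.0272]]'
python3 -m handwheel '[[0,0,0,0,0,0]]'
python3 - <<'E'
from h import *
to([.5545,.1176,.026],.886); print(bot.observe()["moment"])
f=bot.grab_frame("wrist"); cv2.imwrite("pics/r.png",f["pixels"])
for z in(.016,): print(proj(f,[[.5545,.1176,z],[.5784,.1470,z]]))
cv2.imwrite("pics/r2.png",cv2.resize(f["pixels"][130:280,230:410],None,fx=4,fy=4,interpolation=cv2.INTER_CUBIC))
E
```

```text
clock: 17.95
position: [0.5554, 0.1172, 0.0331]
tool_rot: [-3.141, 0.002, 0.907]
force: [-9.9, -2.9, 10.0]
grip_width: 0.0146
clock: 18.08
position: [0.5554, 0.1173, 0.0331]
tool_rot: [-3.141, 0.002, 0.91]
force: [-9.1, -3.5, 10.9]
grip_width: 0.015
pos [0.5554 0.1173 0.0331] rot [-3.141e+00  2.000e-03  9.100e-01] shift units [-0.01 -0.04  0.29] max 0.3
turn units [-0.      0.0003  0.0038]
[-0.96581174  1.93516814 -0.06147546]
[[318.40957742 242.02734013]
 [319.79696078 179.35996939]]
```

View pics/r2.png

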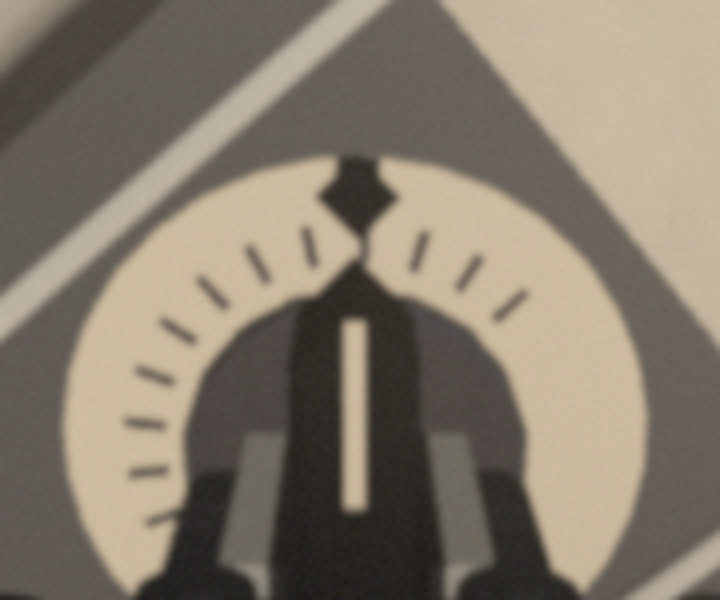

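Zoomed ×4, the nose tip at (357,258) points at the wedge centred at (358,200). The dial centre projects to (354,448), so about 0.8° remains. I'll trim that, release and check.

```bash
python3 -m handwheel '[[0,0,0,0,0,0.0025],[0,0,0,0,0,0],[0,0,0,0,0,0]]'
python3 -m handwheel '[[0,0,0,0,0,0],[0,0,0,0,0,0],[0,0,-0.8,0,0,0],[0,0,-0.9,0,0,0],[0,0,-0.9,0,0,0],[0,0,-0.8,0,0,0],[0,0,0,0,0,0]]' 0
python3 - <<'E'
from h import *
to([.5545,.1176,.026],.886)
f=bot.grab_frame("wrist"); cv2.imwrite("pics/s.png",f["pixels"])
print(proj(f,[[.5545,.1176,.016]]))
cv2.imwrite("pics/s2.png",cv2.resize(f["pixels"][130:280,230:410],None,fx=4,fy=4,interpolation=cv2.INTER_CUBIC))
E
```

```text
clock: 18.5
position: [0.5554, 0.1173, 0.0332]
tool_rot: [-3.141, 0.002, 0.897]
force: [-9.0, -2.1, 11.6]
grip_width: 0.0148
clock: 19.38
position: [0.5574, 0.118, 0.12]
tool_rot: [3.139, -0.003, 0.897]
force: [-0.5, 0.3, 0.2]
grip_width: 0.0431
pos [0.5574 0.118  0.12  ] rot [ 3.139e+00 -3.000e-03  8.970e-01] shift units [-0.09 -0.09  3.76] max 3.8
turn units [ 0.0003 -0.0004  0.0017]
[[316.93980389 203.48838366]]
```

View pics/s2.png

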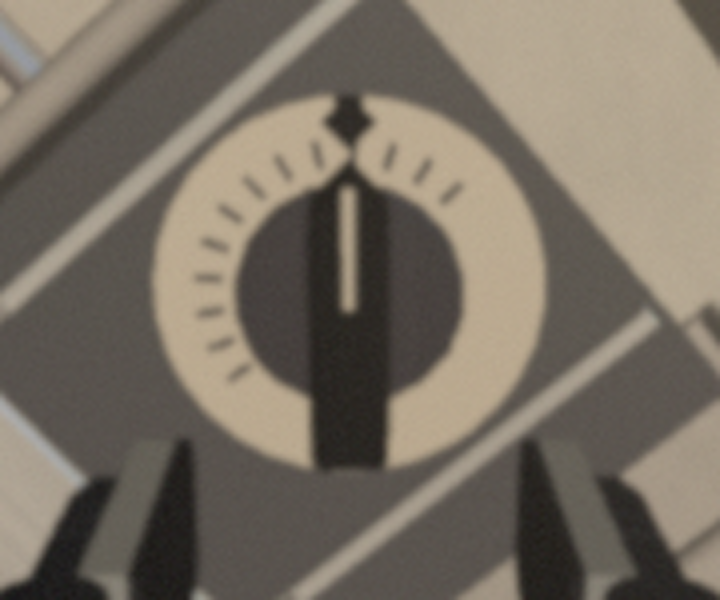

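View pics/s.png

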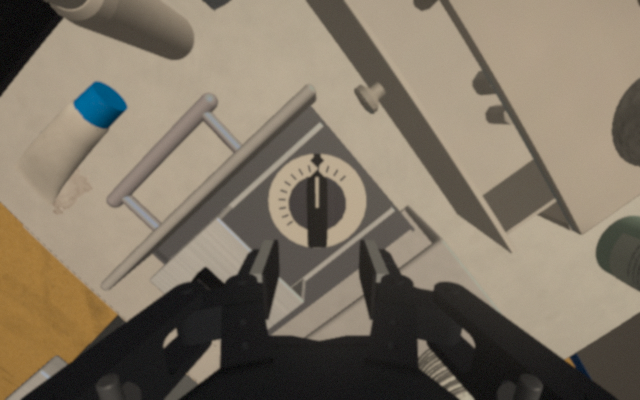

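The knob is set: wedge at column 350, nose tip at 351, line at 348. Now the guard.

```bash
python3 -m handwheel '[[0,0,0,0,0,0.0272],[0,0,0,0,0,0.0272],[0,0,0,0,0,0.0272],[0,0,0,0,0,0.0272],[0,0,0,0,0,0.0270],[0,0,0,0,0,0]]' 1
python3 - <<'E'
from h import *
to([.428,.112,.061],.044)
E
```

```text
clock: 20.18
position: [0.5561, 0.1179, 0.1173]
tool_rot: [3.141, 0.0, 0.045]
force: [-0.9, -0.2, -0.5]
grip_width: -0.0002
pos [0.5561 0.1179 0.1173] rot [3.141 0.    0.045] shift units [-5.13  0.01  2.25] max 5.1
turn units [0.0001 0.0001 0.0001]
```

```bash
python3 -m handwheel '[[-0.86,0,0,0,0,0],[-0.86,0,0,0,0,0],[-0.86,0,0,0,0,0],[-0.86,0,0,0,0,0],[-0.86,0,0,0,0,0],[-0.86,0,0,0,0,0],[0,0,0.6,0,0,0],[0,0,0,0,0,0]]' 1
python3 - <<'E'
from h import *
to([.428,.112,.061],.044)
f=bot.grab_frame("wrist"); cv2.imwrite("pics/t.png",f["pixels"])
E
```

```text
clock: 21.18
position: [0.427, 0.1121, 0.1021]
tool_rot: [3.141, 0.001, 0.047]
force: [0.2, 0.2, 0.1]
grip_width: -0.0001
pos [0.427  0.1121 0.1021] rot [3.141e+00 1.000e-03 4.700e-02] shift units [0.04 0.   1.64] max 1.6
turn units [0.0001 0.0002 0.0006]
```

View pics/t.png

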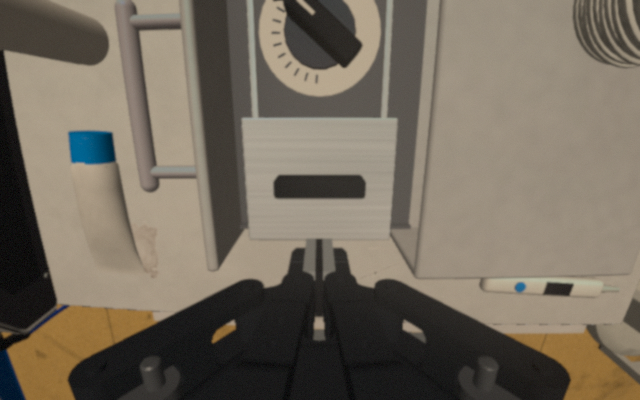

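```bash
python3 -m handwheel '[[0,0,0.75,0,0,0],[0,0,0.75,0,0,0],[0,0,0,0,0,0]]' 1
python3 -m handwheel '[[0.5,0,0,0,0,0],[0.6,0,0,0,0,0],[0.7,0,0,0,0,0],[0.7,0,0,0,0,0],[0.7,0,0,0,0,0],[0.5,0,0,0,0,0],[0.4,0,0,0,0,0],[0,0,0,0,0,0]]' 1
python3 - <<'E'
from h import *
to([.538,.1169,.063],.044)
f=bot.grab_frame("wrist"); cv2.imwrite("pics/u.png",f["pixels"])
E
```

```text
clock: 21.6
position: [0.4272, 0.1121, 0.0646]
tool_rot: [3.141, 0.002, 0.045]
force: [-0.3, -0.3, 1.3]
grip_width: -0.0004
clock: 22.6
position: [0.5305, 0.1166, 0.0651]
tool_rot: [-3.141, -0.001, 0.043]
force: [0.1, -0.5, -0.1]
grip_width: -0.0003
pos [0.5305 0.1166 0.0651] rot [-3.141e+00 -1.000e-03  4.300e-02] shift units [0.3  0.   0.08] max 0.3
turn units [-0.     -0.0001 -0.0001]
```

View pics/u.png

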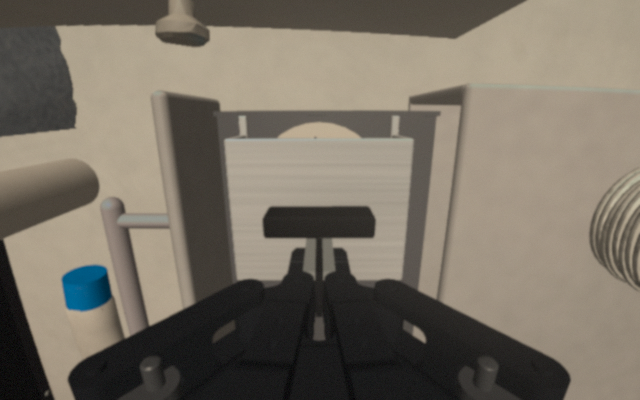

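```bash
python3 -m handwheel '[[0.2,0,0,0,0,0],[0.15,0,0,0,0,0],[0,0,0,0,0,0]]' 1
python3 -m handwheel '[[0.15,0,0,0,0,0],[0,0,0,0,0,0]]' 1
```

```text
clock: 23.02
position: [0.5385, 0.117, 0.0649]
tool_rot: [3.141, 0.001, 0.044]
force: [-2.6, -0.2, -0.9]
grip_width: -0.0004
clock: 23.28
position: [0.539, 0.1169, 0.0645]
tool_rot: [3.14, 0.007, 0.044]
force: [-22.3, -1.0, 13.4]
grip_width: -0.0002
```

```bash
python3 -m handwheel '[[-0.3,0,0,0,0,0],[-0.2,0,0,0,0,0],[0,0,-0.7,0,0,0],[0,0,-0.7,0,0,0],[0,0,-0.7,0,0,0],[0,0,0,0,0,0]]' 1
python3 - <<'E'
from h import *
to([.482,.2232,.115],.044)
f=bot.grab_frame("wrist"); cv2.imwrite("pics/v.png",f["pixels"])
E
```

```text
clock: 24.02
position: [0.5309, 0.1168, 0.1195]
tool_rot: [-3.141, -0.003, 0.043]
force: [1.1, -0.6, -0.2]
grip_width: 0.0001
pos [0.5309 0.1168 0.1195] rot [-3.141e+00 -3.000e-03  4.300e-02] shift units [-1.77 -4.34  0.18] max 4.3
turn units [-0.0001 -0.0005 -0.0001]
```

View pics/v.png

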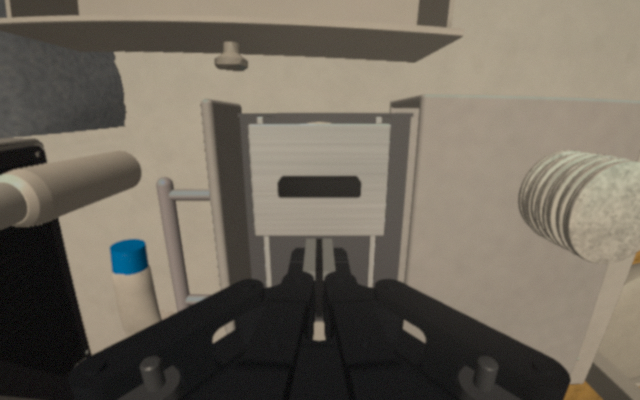

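The guard is home; its far edge (row 124) covers the dial. Next I'll regrip the handle.

```bash
python3 -m handwheel '[[-0.35,-0.87,0,0,0,0],[-0.35,-0.87,0,0,0,0],[-0.35,-0.87,0,0,0,0],[-0.35,-0.87,0,0,0,0],[-0.35,-0.86,0,0,0,0],[0,0,0,0,0,0]]' 0.2
python3 - <<'E'
from h import *
to([.482,.2232,.050],.044)
f=bot.grab_frame("wrist"); cv2.imwrite("pics/w.png",f["pixels"])
E
```

```text
clock: 24.82
position: [0.4805, 0.2246, 0.1172]
tool_rot: [-3.141, 0.001, 0.046]
force: [0.2, -1.3, -0.5]
grip_width: 0.0341
pos [0.4805 0.2246 0.1172] rot [-3.141e+00  1.000e-03  4.600e-02] shift units [0.06 0.06 2.69] max 2.7
turn units [-0.0001  0.0001  0.0003]
```

View pics/w.png

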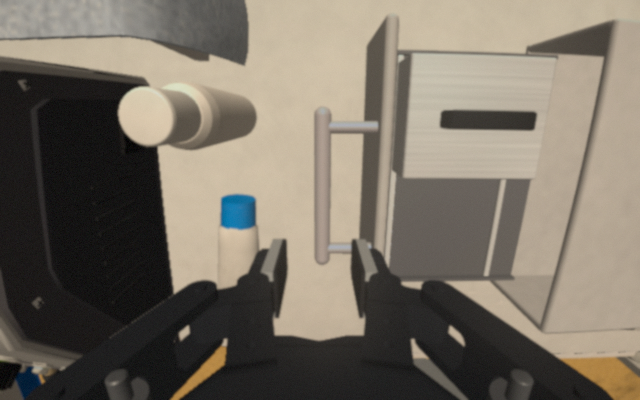

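```bash
python3 -m handwheel '[[0.06,0.06,0.9,0,0,0],[0,0,0.9,0,0,0],[0,0,0.88,0,0,0],[0,0,0,0,0,0]]' 0.2
python3 -m handwheel '[[0,0,0,0,0,0],[0,0,0,0,0,0],[0,0,0,0,0,0]]' 1 50
python3 -m handwheel '[[0,0.4,0,0,0,0],[0,0.7,0,0,0,0],[0,0.8,0,0,0,0],[0,0.8,0,0,0,0],[0,0.8,0,0,0,0],[0,0.8,0,0,0,0],[0,0.5,0,0,0,0],[0,0,0,0,0,0]]'
```

```text
clock: 25.38
position: [0.4825, 0.2204, 0.0493]
tool_rot: [3.14, 0.002, 0.043]
force: [-0.3, -0.2, 0.1]
grip_width: 0.0344
clock: 25.75
position: [0.4836, 0.2217, 0.0514]
tool_rot: [-3.141, -0.001, 0.043]
force: [-0.3, -1.5, 7.9]
grip_width: 0.0092
clock: 26.75
position: [0.489, 0.1005, 0.0514]
tool_rot: [3.141, -0.002, 0.042]
force: [0.4, -1.4, 9.0]
grip_width: 0.0089
```

```bash
python3 -m handwheel '[[0,0.1,0,0,0,0],[0,0.06,0,0,0,0],[0,0,0,0,0,0]]'
python3 -m handwheel '[[0,-0.05,0,0,0,0],[0,0,0,0,0,0]]'
```

```text
clock: 27.12
position: [0.4891, 0.0977, 0.0514]
tool_rot: [-3.141, -0.002, 0.043]
force: [0.4, -0.3, 9.2]
grip_width: 0.009
clock: 27.38
position: [0.4891, 0.099, 0.0514]
tool_rot: [-3.141, -0.002, 0.043]
force: [-0.6, -0.6, 8.8]
grip_width: 0.0089
```

```bash
python3 -m handwheel '[[0,0.1,0,0,0,0],[0,0.08,0,0,0,0],[0,0,0,0,0,0]]'
python3 -m handwheel '[[0,0.08,0,0,0,0],[0,0,0,0,0,0]]'
```

```text
clock: 27.75
position: [0.4892, 0.0975, 0.0514]
tool_rot: [-3.138, -0.003, 0.046]
force: [-3.2, 17.6, 5.7]
grip_width: 0.0094
clock: 28.0
position: [0.4892, 0.0974, 0.0515]
tool_rot: [-3.136, -0.003, 0.047]
force: [-4.7, 29.5, 5.1]
grip_width: 0.0089
```

Shut against the stop. I'll relieve the push, release, lift and check.

```bash
python3 -m handwheel '[[0,-0.16,0,0,0,0],[0,0,0,0,0,0]]'
python3 -m handwheel '[[0,0,0,0,0,0],[0,0,0,0,0,0],[0,0,-0.8,0,0,0],[0,0,-0.9,0,0,0],[0,0,-0.9,0,0,0],[0,0,-0.9,0,0,0],[0,0,-0.9,0,0,0],[0,0,0,0,0,0]]' 0.2
python3 -m handwheel '[[0,0,-0.9,0,0,0],[0,0,-0.9,0,0,0],[0,0,-0.9,0,0,0],[0,0,0,0,0,0]]' 0.2
python3 - <<'E'
from h import *
p=np.load("pose.npy");s=bot.observe(); print(s["force"])
f=bot.grab_frame("wrist"); cv2.imwrite("pics/x.png",f["pixels"])
g=bot.grab_frame("scene"); cv2.imwrite("pics/x2.png",g["pixels"])
print("handle shut pred",proj(f,c2w(p,[[-.123,.05,.067],[-.123,-.05,.067],[-.075,.108,.084],[-.075,-.108,.084]])))
E
```

```text
clock: 28.25
position: [0.4892, 0.0976, 0.0514]
tool_rot: [-3.14, -0.002, 0.044]
force: [-1.1, 6.3, 7.8]
grip_width: 0.0091
clock: 29.25
position: [0.4892, 0.0964, 0.1618]
tool_rot: [-3.141, -0.002, 0.043]
force: [-0.9, -0.1, 0.2]
grip_width: 0.0339
clock: 29.75
position: [0.4889, 0.0965, 0.2286]
tool_rot: [-3.141, -0.001, 0.043]
force: [0.0, -0.2, -0.7]
grip_width: 0.0341
[ 0.04850941 -0.18330552 -0.67097351]
handle shut pred [[315.56830681 119.61258466]
 [315.96880632 213.93928731]
 [368.19001392  53.93614519]
 [359.67023578 268.79290419]]
```

View pics/x.png

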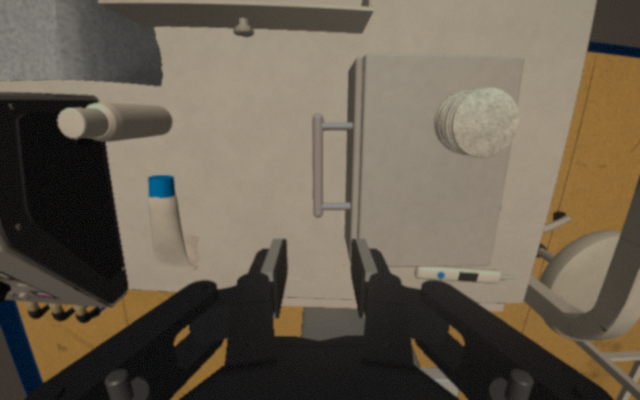

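View pics/x2.png

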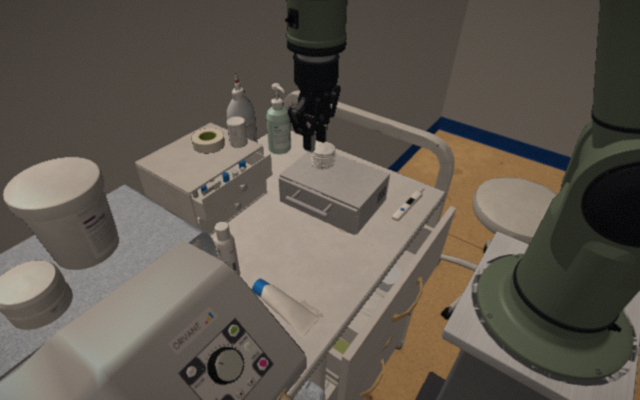

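```bash
python3 - <<'E'
from h import *
a=cv2.imread("pics/a_scene.png");b=cv2.imread("pics/x2.png")
for n,(x0,y0,x1,y1) in dict(handle=(280,180,345,225),bottle=(205,215,245,280),tube=(245,270,330,345),therm=(390,185,428,222)).items():
    s=cv2.phaseCorrelate(*[cv2.cvtColor(i[y0:y1,x0:x1],6).astype(np.float32) for i in(a,b)]); print(n,s)
bot.job_done()
E
```

```text
handle ((-0.05988723802644813, 0.538019571953253), 0.9596955899839048)
bottle ((-0.0013420818127798384, -0.07781410927071164), 1.0160418003797531)
tube ((-0.03007765881550739, 0.5614175820036209), 1.0174272726553457)
therm ((0.024561702427885024, 0.006780371123095819), 1.0168065270781517)
the job is handed in; nothing more can be done
```

All the steps ran in order and I handed the job in at about 29 s of the 67 s allowed. No verdict was reported.

- **Drawer open:** I pulled it by the bar about 124 mm.
- **Guard back:** It had slipped about 31 mm over the knob. I pushed it back to its stop.
- **Knob:** I turned it about 79°. A picture taken after release showed nose and index mark in line to about 1°.
- **Guard home:** I pushed it until it met its stop, about 101 mm of travel. The picture then showed the dial covered.
- **Drawer shut:** I pushed it until it met firm resistance, then released the handle and lifted the arm clear.

**Last checks:**
- In the scene picture, the handle, bottle, tube and thermometer sit within 0.6 px of where they were at the start. I only looked at the pads by eye; they seemed unmoved.
- Force on the tool was near zero.
- With the drawer shut, the knob and guard can't be seen. I last saw the guard home when I regripped the handle, and the knob before the guard covered it.

No check failed, but the first camera fit of the unit was 2–5 mm off in places. I re-measured the dial from the wrist camera before gripping the knob.

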